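Assemble the toy blender and hold its knob down

TASK

Put the toy blender together and run it: set the steel jug on the wooden base so that both base pegs come up through the holes in its foot and it sits flat, and let go of it. Then turn the wooden knob so that its keyed bore matches the D-shaped shaft, push it fully onto the shaft, and press it down against the spring to the bottom; finish while still gripping the knob and keeping it pressed down. Leave the other toys where they are.

Things in the scene. Friction and masses are not known exactly. Their poses are not given: they have to be found in the camera images.
- base: Wooden toy blender base, fixed block 130 (x) x 240 (y) x 50 mm high, flat deck. Origin: centre of underside. Two upright steel pegs (8 mm diameter, 14 mm high, top 5 mm tapered) on the deck at x = -34 and +34, y = -62 mm. D-shaft at x = 0, y = +65 mm, in a 60 mm aluminium disc; a dark line on the deck runs from the disc towards -x, the side of the shaft's flat.
- seat (a point): Point on the base's deck (50 mm up) midway between the two pegs, axes as the base: the pegs lie 34 mm to either side along x. Where the jug's origin belongs; the jug's x axis then lies along this x axis, either way round.
- jug: Steel jug, no handle, 80 mm high: foot plate 92 (x) x 44 (y) x 10 mm with two 11 mm through holes at x = -34 and +34 mm; on it a round body 52 mm in outer diameter, 10 to 80 mm up, open on top, wall 3 mm. About 0.18 kg. Origin: centre of underside, z up. Same both ways round. Starts upright on the table, to one side of the base.
- knob: Dark wooden knob, 50 mm high, 0.07 kg. Origin: centre of underside, z up. Round skirt 49 mm wide, 0-20 mm up, with a steel nib reaching 32 mm from the axis to -x; above it a bar grip 46 (x) x 14 (y) mm, 20-50 mm up. D-bore in the underside: 14 mm deep, radius 11.2, flat 6.2 mm from the axis on the -x (nib) side. Turn error under 0.1 rad to go on. Starts upright, across the base from the jug.
- knob_bore (a point): Centre of the closed top end of the knob's bore, on the knob's axis, 14 mm above its underside; axes as the knob.
- shaft_tip (a point): Centre of the D-shaft's top face, 76 mm above the table (26 above the deck) when not pressed; axes as the base. Upright steel shaft, 20 mm in diameter, flat on its -x side 5 mm from the axis; tip edge chamfered 1.8 mm over 3 mm. Knob fully on: knob_bore meets shaft_tip, x axes point the same way (nib over the flat).
- shaft (a joint): How far the shaft is pressed straight down, m: 0 up, 0.008 at its stop. It does not turn. Sprung: about 4 N to start moving, 10 N at the stop, springs back up when let go.
- dinosaur: Bystander: green plastic dinosaur, about 180 mm long (y) and 106 mm high, in the far row. Origin: underside centre.
- cup: Bystander: plain steel toy cup, 64 mm wide, 60 mm high, no foot plate, in the far row. Origin: underside centre.
- cube: Bystander: clear acrylic cube, 50 mm, in the far row. Origin: underside centre.
- stacker: Bystander: wooden ring stacker with ball and pointed cap, 80 mm wide, 147 mm high, in the far row. Origin: underside centre.
Not all that is in view belongs to the job. What is shaped like the jug but blue is not meant.

How it is judged (in metres and radians):
On the way, in this order (a step that is already met when the one before it is completed fails the run):
1. the jug sits flat on the base over both pegs, let go (horizontal distance between jug and seat below 0.004 m and z of jug in the frame of seat between -0.003 and 0.003 m and angle between jug's own z axis and vertical below 0.06 rad and angle between the x axis of jug and the x axis of seat, either way round below 0.12 rad and contact force between the fingers and jug below 0.1 N), for 0.2 s.
2. the knob is fully on the D-shaft (all of step 1 and horizontal distance between knob_bore and shaft_tip below 0.003 m and z of knob_bore in the frame of shaft_tip between -0.003 and 0.003 m and angle between the x axis of knob and the x axis of shaft_tip, either way round below 0.2 rad and angle between knob's own z axis and vertical below 0.1 rad), for 0.1 s.
At the end, for the whole second after the job is handed in: Through the last second: jug flat over both pegs (4 mm sideways, 3 mm height, 0.06 rad tilt, 0.12 rad turn), fingers off it; knob fully on the D-shaft (3 mm sideways and depth, 0.2 rad turn, 0.1 rad tilt), held with more than 2 N, shaft pressed more than 5 mm of its 8 mm (all of step 2 and value of joint shaft above 0.005 m and contact force between the fingers and knob above 2 N); the arm keeps its last pose, push and grip.
It fails at once if a bystander toy is shifted by more than 25 mm (distance of any of dinosaur, cup, cube, stacker from where it was at the start of the episode above 0.025 m).
It also fails if it takes over 64 s, if anything falls off the work surface, if the arm or the gripper's body presses on something with over 40 N, if the wrist force passes 120 N, or if a joint passes its speed limit or range.

ROBOT

A 6-joint arm with a two-finger parallel gripper is mounted at the origin on the work surface. World frame = base frame: x ahead of the robot, y to its left, z up, the work surface at z = 0. Lengths are in m, angles in degrees, forces in N, time in s.
With the tool pointing down it reaches from about 0.35 to 0.875 m from the base axis. Payload 4.2 kg.
Tool frame: the origin (TCP) lies on the centre line of the jaws, within the pads' length; the fingertips stand 19 mm ahead of it and the grasp point (between the pads) is the TCP; x points along the fingers, y is the direction in which the jaws open and shut, and the axes are right-handed (so a half turn about x gives the same grasp; the last joint's range is limited). The gripper opens to 87 mm and grips with 3 to 60 N. Pads are 19 mm wide; open, the fingers measure 117 mm over their backs; the gripper's body (75 mm by 190 mm) begins 51 mm behind the grasp point.
Start: joints at [-50.959, 22.042, 0.453, 0, -68.411, -14.817], TCP at [0.256, -0.57, 0.242] pointing down, gripper open.
Joint ranges: [-179.83, 179.83], [-69.29, 118.12], [-61.27, 80.66], [-181.25, 117.63], [-171.15, -9.14], [-177.46, 177.46]. Speed limits (degrees/s): [159.86, 159.86, 180, 180, 180, 180].

INTERFACE

Orientations are given as a 3x3 rotation matrix whose columns are the frame's x, y, z axes.
In Python, from station import * gives the robot as it stands.
- The arm moves only by the shell command python3 -m creep 'ROWS'. ROWS is JSON, a list of rows, each a list of 5 numbers: the opening, from 0 (shut) to 1 (fully open), then the shift along the world's x, y, z in mm, then the turn about the world's z in rad. In form: [[jaw, x, y, z, turn], ...]. A call has exactly 8 rows; each row is the pose to reach, as a shift and turn from the pose measured when the call began; what a row does not reach only later rows make up. A row lasts 1/10 s, in which the tool goes at most 50 mm and 8.59 degrees, less where a joint would pass 70% of its speed; a pose out of reach is approached as far as the arm can. A call with a gripper value outside its range is refused whole. The fingers move at their own pace and stop on an object; the grip force is fixed at half the most. Time passes only in rows, so rows that repeat a pose let the fingers close, or fill a call up. It gives the time, the measured TCP pose, the force and the opening at its end, in the units of the state.
- sense(): the state, without advancing time (a new reading comes with each control period).
- capture(name): name is "side" or "top"; returns a dict with "image" (400x640x3 uint8, blue, green, red), "z_map" (400x640 float32, m along the optical axis (not along the pixel's ray), 0 where there is no reading), "mtx" (3x3 intrinsics, pixels), "k1" (the pictures are not rectified: a ray, as slopes to the right and down, at radius r is drawn at 1 + k1 r^2 times it, then the intrinsics apply), "eye" and "attitude" of the camera in the world. Camera axes: x right, y up, looking along -z (the intrinsics and any distortion apply to the point x, -y, -z); pixel columns grow to the right and rows downward; lengths in m; the calibration is good to about 2 mm. A picture is of the moment at which its call begins.
- finish_job(): hands the job in, once; it reports no verdict.
Trained networks look in a picture, given as the dict that the camera call returned (one of the last four; its "shot" number tells which), for a name from the list of things; names that differ only in an ending like _2 or _b are one class to them, and where a whole thing is asked for, a point or a joint stands for the part that bears it (a point fixed in the world has none). Each returns a list of dicts, best first, with "confidence" (0 to 1); they miss things now and then, are a little off and sometimes report something else, mostly with a low value. They report only what shows in the picture. A call takes as long as a camera call. They do not tell look-alikes from the thing itself.
- look_for(picture, thing): "box" ([left, top, right, bottom] in pixels, round what is visible of it).
- mark_of(picture, thing): "centre" ([column, row] in pixels: a listed point, or the origin of a listed thing).
The state is a dict: "time_s": time; "joints": joint angles; "joint_velocities": joint speeds; "effort": joint torques, N m; "tcp_pos": TCP position; "ee_rot": TCP orientation; "wrist_force": force on the tool from outside, world axes, zero at the start; "moment": the same for the moment, N m; "gripper_width": opening from 0.0 (shut) to 1.0 (fully open).
Only numpy, scipy, OpenCV 4.12 (cv2) and the standard library are available. Lean on these libraries where they do the work, as an engineer would, in place of code of your own. Each camera call takes 0.05 s, during which the arm holds its last target.

## Working session

There is one attempt and no reset: what is moved stays moved. The work goes in short steps, Python scripts to look and compute and a shell command to move; the robot and the scene stay as the last step left them, time stands still between calls to the robot, and variables do not carry over. Pictures are saved under pics/ and viewed, and the job is handed in when it is done.

```bash
mkdir -p pics; ls; python3 - <<'E'
from station import *
import cv2,pickle
s=sense();print(s)
for n in("top","side"):
    c=capture(n);cv2.imwrite(f"pics/{n}0.png",c["image"]);pickle.dump(c,open(f"{n}0.pkl","wb"))
    print(n,c["mtx"],c["k1"],c["eye"],c["attitude"],c["shot"])
    for t in("base","seat","jug","knob","knob_bore","shaft_tip","cup","dinosaur","cube","stacker"):
        try:print(t,[(o["confidence"],o["centre"]) for o in mark_of(c,t)],[(o["confidence"],o["box"]) for o in look_for(c,t)])
        except Exception as e:print(t,e)
print(sense()["time_s"])
E
```

```text
pics
{'time_s': 0.0, 'joints': array([-5.09602750e+01,  2.20895822e+01,  3.81646134e-01, -2.91400102e-02,
       -6.84097552e+01, -1.48179769e+01]), 'joint_velocities': array([ 0.02305052,  0.09870771, -0.03697077,  0.18732568, -0.0118449 ,
       -0.03906719]), 'effort': array([ 4.21326813e-04, -3.90663815e+01,  1.87405962e+01,  4.21976119e+00,
        1.10370945e-02, -1.98214725e-04]), 'tcp_pos': array([ 0.25623329, -0.56946526,  0.24048432]), 'ee_rot': array([[-9.26454020e-04, -4.10097128e-01,  9.12041385e-01],
       [ 1.89326744e-03,  9.12039422e-01,  4.10098169e-01],
       [-9.99997779e-01,  2.10667535e-03, -6.85390515e-05]]), 'wrist_force': array([0.00541067, 0.10164857, 0.78570987]), 'moment': array([ 0.01824838,  0.04355902, -0.02107052]), 'gripper_width': 1.0010847326287773}
top [[519.92445731   0.         315.1986092 ]
 [  0.         519.92445731 194.65127627]
 [  0.           0.           1.        ]] 0.05168874673202658 [ 0.32312098 -0.01234985  1.22763451] [[ 0.01821038  0.98332875 -0.18092248]
 [-0.99982824  0.01728603 -0.00668464]
 [-0.00344577  0.18101314  0.9834746
[... 1374 characters left out ...]
06.0, 315.3])] [(0.9, [294.2, 298.0, 311.3, 324.8]), (0.56, [323.0, 212.8, 330.2, 226.8])]
knob_bore [(0.55, [302.2, 311.5])] [(0.69, [292.9, 296.6, 319.1, 326.3]), (0.38, [297.4, 174.7, 362.5, 255.8])]
shaft_tip [(0.41, [328.4, 215.3])] [(0.61, [326.2, 213.1, 329.7, 223.4])]
cup [(0.62, [250.6, 188.7])] [(0.72, [237.9, 164.5, 255.5, 191.1]), (0.21, [364.9, 134.9, 394.8, 168.6])]
dinosaur [(0.62, [290.1, 151.4])] [(0.62, [278.1, 107.3, 298.4, 165.2]), (0.46, [361.2, 136.2, 393.7, 167.7])]
cube [(0.77, [231.3, 219.9])] [(0.67, [290.6, 296.2, 317.2, 325.6]), (0.59, [218.4, 202.7, 240.1, 228.2])]
stacker [(0.76, [217.3, 279.5]), (0.27, [327.9, 214.8])] [(0.89, [202.9, 240.3, 233.2, 293.3])]
2.1
```

View pics/top0.png

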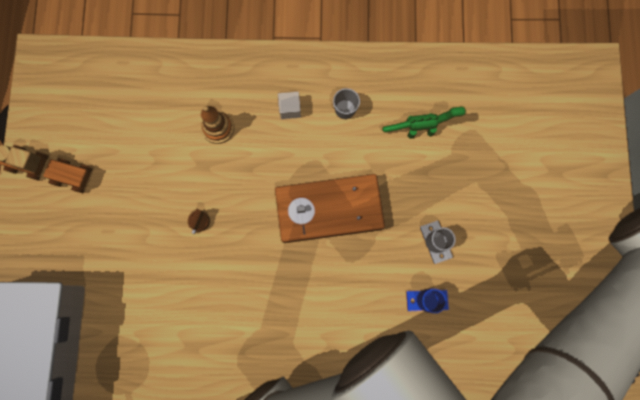

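View pics/side0.png

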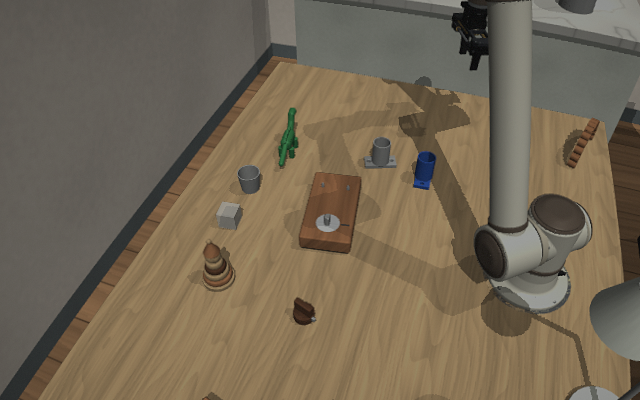

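```bash
python3 - <<'E'
import cv2,pickle,numpy as np
c=pickle.load(open("top0.pkl","rb"));i=c["image"]
a=cv2.resize(i[160:330,170:470],None,fx=2.65,fy=2.65,interpolation=cv2.INTER_CUBIC);cv2.imwrite("pics/topcrop.png",a)
c=pickle.load(open("side0.pkl","rb"));i=c["image"]
a=cv2.resize(i[125:335,260:450],None,fx=2.8,fy=2.8,interpolation=cv2.INTER_CUBIC);cv2.imwrite("pics/sidecrop.png",a)
E
```

```text
(no output)
```

View pics/topcrop.png

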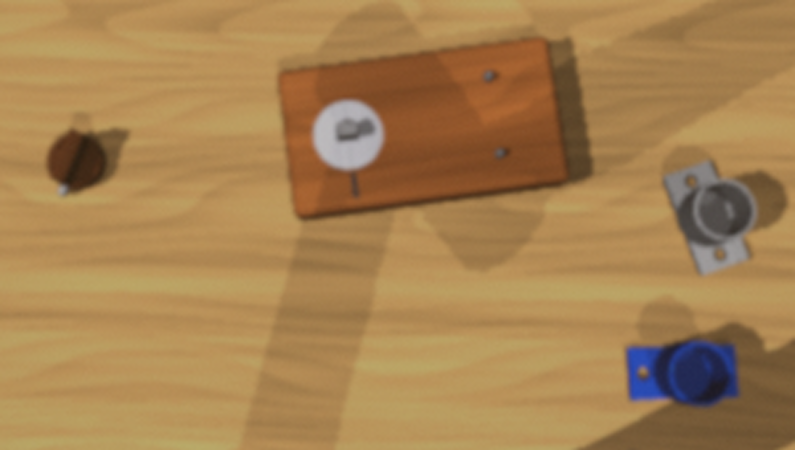

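View pics/sidecrop.png

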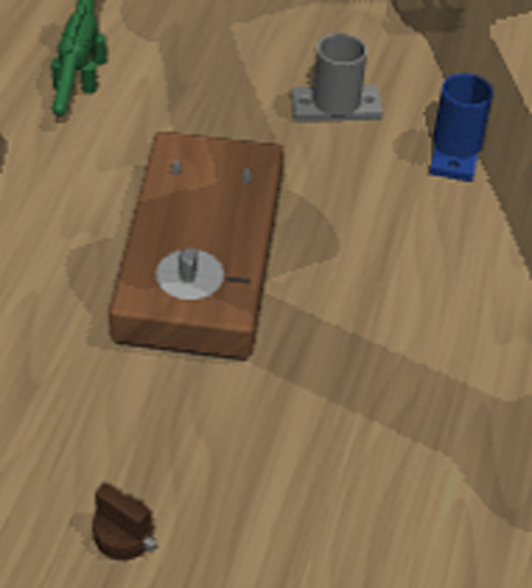

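Candidates in the top view are the steel jug (437,242), a blue jug look-alike (427,300) and the plain cup in the far row (347,103). By the description I choose the steel one with the two-hole foot plate, and the crop confirms it. The knob is at (199,220), with its nib at about (195,231). The base pegs are at about (354,188) and (360,218), and the shaft is at (302,208).

```bash
cat > h.py <<'E'
import cv2,numpy as np,pickle
def cam(c):
    R=np.diag([1,-1,-1.])@np.array(c["attitude"]).T
    return cv2.Rodrigues(R)[0],-R@np.array(c["eye"]),np.array(c["mtx"]),np.array([c["k1"],0,0,0,0.])
def proj(c,P):
    r,t,K,d=cam(c);return cv2.projectPoints(np.asarray(P,float).reshape(-1,1,3),r,t,K,d)[0].reshape(-1,2)
def back(c,uv,z):
    r,t,K,d=cam(c);p=cv2.undistortPoints(np.asarray(uv,float).reshape(-1,1,2),K,d).reshape(-1,2)
    D=np.c_[p,np.ones(len(p))]@cv2.Rodrigues(r)[0];e=np.array(c["eye"])
    return e+D*((z-e[2])/D[:,2])[:,None]
def ortho(c,x0,x1,y0,y1,z,s=2):  # image: up=+x, left=+y ; s px per mm ; metres in
    H=int((x1-x0)*1000*s);W=int((y1-y0)*1000*s)
    X=x1-(np.arange(H)+.5)/1000/s;Y=y1-(np.arange(W)+.5)/1000/s
    g=np.stack([*np.meshgrid(X,Y,indexing='ij'),np.full((H,W),z)],-1)
    m=proj(c,g).reshape(H,W,2).astype(np.float32)
    return cv2.remap(c["image"],m[...,0],m[...,1],cv2.INTER_CUBIC)
def cloud(c):
    r,t,K,d=cam(c);h,w=c["z_map"].shape
    uv=np.stack(np.meshgrid(np.arange(w),np.arange(h)),-1).reshape(-1,1,2).astype(float)
    p=cv2.undistortPoints(uv,K,d).reshape(-1,2);Z=c["z_map"].reshape(-1,1)
    return ((np.c_[p,np.ones(len(p))]*Z)@cv2.Rodrigues(r)[0]+np.array(c["eye"])).reshape(h,w,3)
E
python3 - <<'E'
from h import *
t=pickle.load(open("top0.pkl","rb"));s=pickle.load(open("side0.pkl","rb"))
b=t["image"]
print("pegs",back(t,[[354.5,188.5],[359.5,217.5]],.064),"shaft",back(t,[[302,208]],.076))
print("jug foot",back(t,[[437,242]],.08),"knob",back(t,[[199,221]],.05))
for n,c in(("t",t),("s",s)):
    P=cloud(c);
    for nm,(x,y) in dict(base=(.36,0.0),jug=(.25,-.25),knob=(.30,.26)).items():pass
    m=(P[...,2]>.04)&(P[...,2]<.055)&(P[...,0]>.2)&(P[...,0]<.46)&(P[...,1]>-.2)&(P[...,1]<.15)&(c["z_map"]>0)
    q=P[m][:,:2].astype(np.float32);print(n,"deck",m.sum(),np.median(P[m][:,2]),cv2.minAreaRect(q))
    m=(P[...,2]>.004)&(P[...,2]<.1)&(P[...,0]>.15)&(P[...,0]<.5)&(c["z_map"]>0)
    for nm,lo,hi in(("jug",-.4,-.2),("knob",.15,.4)):
        mm=m&(P[...,1]>lo)&(P[...,1]<hi);Q=P[mm];print(nm,len(Q),Q.min(0),Q.max(0),Q.mean(0)) if len(Q) else 0
cv2.imwrite("pics/o_base.png",ortho(t,.22,.46,-.17,.15,.05))
cv2.imwrite("pics/o_jug.png",ortho(t,.12,.42,-.36,-.16,.01))
E
```

```text
pegs [[ 0.55301479 -0.09374981  0.064     ]
 [ 0.48654564 -0.10531087  0.064     ]] shaft [[0.50403743 0.02450633 0.076     ]]
jug foot [[ 0.4331172 -0.274231   0.08     ]] knob [[0.47410417 0.25914192 0.05      ]]
t deck 601 0.04965730333550167 ((0.44645997881889343, -0.01998858153820038), (0.027603182941675186, 0.18884998559951782), 0.5380871891975403)
jug 2441 [ 0.15034574 -0.39981793  0.0040016 ] [ 0.499051   -0.20004306  0.08656195] [ 0.35927718 -0.28389754  0.02385215]
knob 1891 [0.15006517 0.15025101 0.00400024] [0.49996731 0.39982479 0.0555686 ] [0.34219745 0.27489774 0.01034471]
s deck 357 0.050013303788744246 ((0.4471322298049927, -0.01217556744813919), (0.026576073840260506, 0.18473921716213226), 0.49179795384407043)
jug 1639 [ 0.150467   -0.39989847  0.00400388] [ 0.49919465 -0.20116929  0.08834856] [ 0.36307915 -0.27245396  0.03564136]
knob 1049 [0.15000749 0.15016118 0.0040014 ] [0.49999389 0.39971388 0.05647617] [0.37642987 0.27590956 0.01520879]
```

View pics/o_base.png

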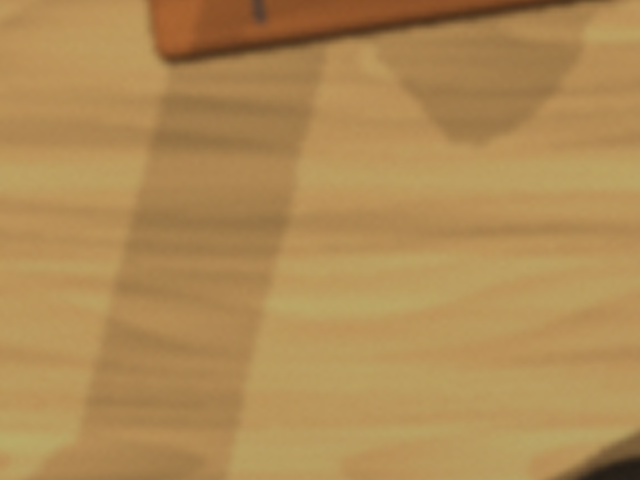

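View pics/o_jug.png

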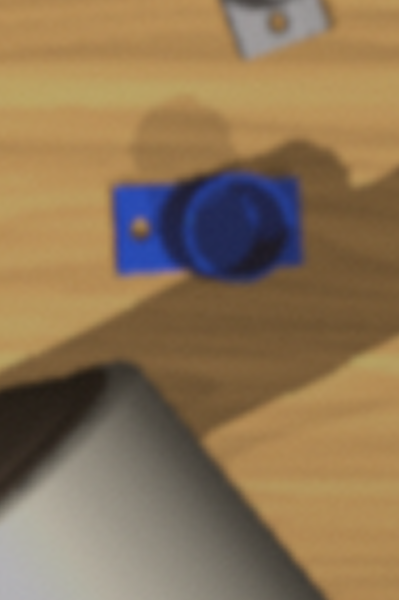

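```bash
python3 - <<'E'
from h import *
t=pickle.load(open("top0.pkl","rb"));s=pickle.load(open("side0.pkl","rb"))
for n,c in(("t",t),("s",s)):
    P=cloud(c);
    m=(P[...,2]>.045)&(P[...,2]<.055)&(P[...,0]>.4)&(P[...,0]<.62)&(P[...,1]>-.2)&(P[...,1]<.16)&(c["z_map"]>0)
    q=P[m][:,:2].astype(np.float32);print(n,"deck",m.sum(),np.median(P[m][:,2]),cv2.minAreaRect(q))
    for z0,z1,nm in((.07,.09,"rim"),(.006,.014,"foot")):
        m=(P[...,2]>z0)&(P[...,2]<z1)&(abs(P[...,0]-.43)<.08)&(abs(P[...,1]+.27)<.08)
        q=P[m][:,:2].astype(np.float32);print(nm,len(q),cv2.minAreaRect(q),cv2.minEnclosingCircle(q))
    m=(P[...,2]>.045)&(P[...,2]<.056)&(abs(P[...,0]-.474)<.05)&(abs(P[...,1]-.26)<.05)
    q=P[m][:,:2].astype(np.float32);print("knob bar",len(q),cv2.minAreaRect(q),q.mean(0))
    m=(P[...,2]>.006)&(P[...,2]<.056)&(abs(P[...,0]-.474)<.05)&(abs(P[...,1]-.26)<.05)
    q=P[m][:,:2].astype(np.float32);print("knob all",len(q),cv2.minEnclosingCircle(q))
f=lambda a:cv2.resize(a,None,fx=1,fy=1)
for n,c in(("t",t),("s",s)):
  cv2.imwrite(f"pics/b_{n}.png",np.vstack([ortho(c,.42,.60,-.18,.14,.05,2)]))
  cv2.imwrite(f"pics/j_{n}.png",np.hstack([ortho(c,.37,.50,-.34,-.20,.01,3),ortho(c,.41,.54,.19,.33,.05,3)]))
E
```

```text
t deck 5485 0.050246643875704766 ((0.5119810104370117, -0.03713749349117279), (0.1294836848974228, 0.23920945823192596), 8.659253120422363)
rim 138 ((0.44146573543548584, -0.2867748737335205), (0.05000510811805725, 0.05029541999101639), 55.59651184082031) ((0.4411593973636627, -0.2874506115913391), 0.02601161040365696)
foot 424 ((0.4290117025375366, -0.2696872353553772), (0.1537225991487503, 0.15635491907596588), 1.2424943447113037) ((0.4311518669128418, -0.284643292427063), 0.09612013399600983)
knob bar 128 ((0.48035597801208496, 0.27017611265182495), (0.015294795855879784, 0.04491107538342476), 69.75231170654297) [0.4800886  0.26960978]
knob all 392 ((0.4767190217971802, 0.2494681477546692), 0.052453432232141495)
s deck 3245 0.05040943462374048 ((0.5137832164764404, -0.03499412536621094), (0.12973886728286743, 0.24442139267921448), 8.652033805847168)
rim 125 ((0.4445221722126007, -0.28665608167648315), (0.04923943430185318, 0.057190198451280594), 14.93499755859375) ((0.4452463388442993, -0.28633803129196167), 0.029293786734342575)
foot 180 ((0.4333510994911194, -0.2764603793621063), (0.09825881570577621, 0.15055549144744873), 84.24932861328125) ((0.43487316370010376, -0.273979127407074), 0.08031082898378372)
knob bar 134 ((0.48172086477279663, 0.2708941102027893), (0.014994684606790543, 0.047232504934072495), 69.7144775390625) [0.48175225 0.27151483]
knob all 457 ((0.4822952449321747, 0.270530641078949), 0.04908459261059761)
```

View pics/b_t.png

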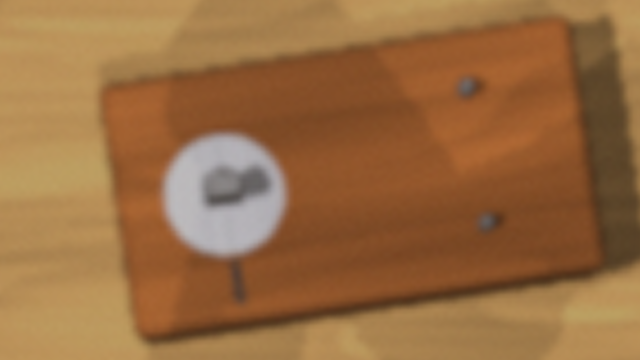

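View pics/j_t.png

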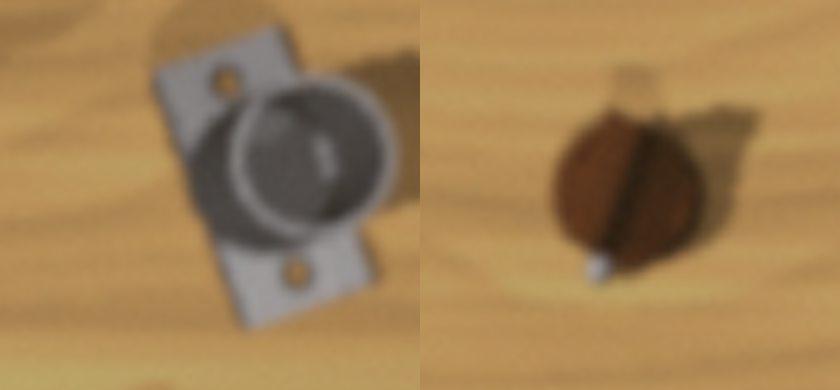

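View pics/b_s.png

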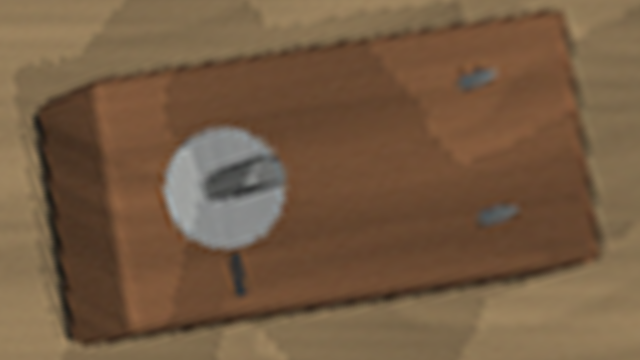

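View pics/j_s.png

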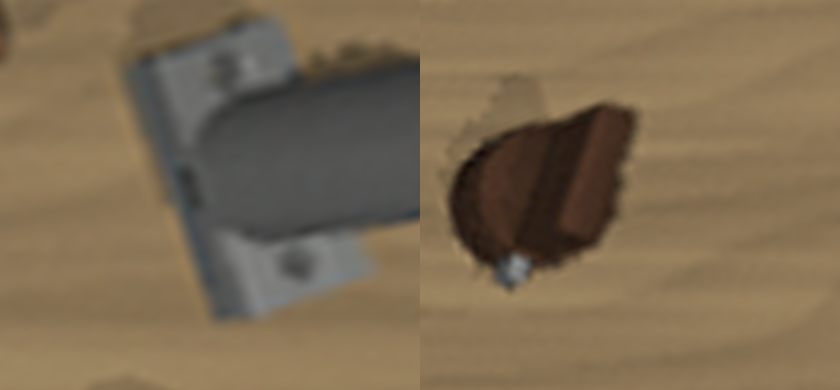

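Base yaw is +8.7° and the seat is at about (0.520,-0.098). The jug is at (0.4405,-0.2875) with yaw 19.9°. The knob is at (0.480,0.270) with x yaw -20.2° and needs a +0.50 rad turn. The side camera reads about 3.5 mm further in x, consistently for all of them. Reaching above the jug now.

```bash
python3 -m creep '[[1,20,35,0,0],[1,50,76,-10,-0.02],[1,80,120,-20,-0.04],[1,110,165,-30,-0.06],[1,140,210,-40,-0.075],[1,165,250,-50,-0.075],[1,186,282,-60,-0.075],[1,186,282,-60,-0.075]]'
```

```text
time_s: 2.9
tcp_pos: [0.4442, -0.284, 0.1804]
ee_rot: [[-0.001, -0.346, 0.938], [0.001, 0.938, 0.346], [-1.0, 0.001, -0.001]]
wrist_force: [-0.3, 0.2, -0.2]
gripper_width: 1.0
```

```bash
python3 -m creep '[[1,-2,-3,-20,0],[1,-2,-3,-45,0],[1,-2,-3,-70,0],[1,-2,-3,-95,0],[1,-2,-3,-113,0],[1,-2,-3,-124,0],[1,-2,-3,-124,0],[1,-2,-3,-124,0]]'; python3 - <<'E'
from station import *;from h import *
c=capture("side");cv2.imwrite("pics/s1.png",cv2.resize(c["image"][60:240,300:500],None,fx=3,fy=3,interpolation=cv2.INTER_CUBIC))
E
```

```text
time_s: 3.7
tcp_pos: [0.4427, -0.2875, 0.057]
ee_rot: [[-0.0, -0.346, 0.938], [0.001, 0.938, 0.346], [-1.0, 0.001, -0.0]]
wrist_force: [-0.9, 0.2, 0.9]
gripper_width: 0.999
```

View pics/s1.png

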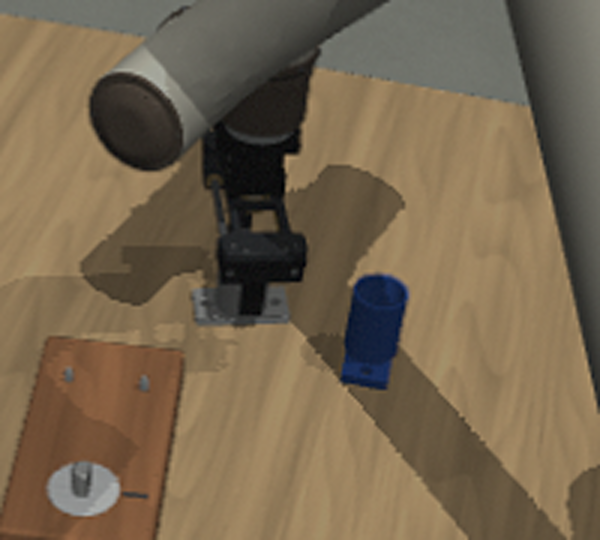

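The crop shows the fingers either side of the jug body, centred over the foot plate at about (240,305). Closing.

```bash
python3 -m creep '[[0.4,0,0,0,0],[0.4,0,0,0,0],[0.4,0,0,0,0],[0.4,0,0,0,0],[0.4,0,0,0,0],[0.4,0,0,0,0],[0.4,0,0,0,0],[0.4,0,0,0,0]]'
```

```text
time_s: 4.55
tcp_pos: [0.4429, -0.2874, 0.0575]
ee_rot: [[0.0, -0.347, 0.938], [0.0, 0.938, 0.347], [-1.0, 0.0, 0.001]]
wrist_force: [-0.9, 1.7, 1.7]
gripper_width: 0.601
```

```bash
python3 -m creep '[[0.4,0,0,20,0],[0.4,0,0,50,0],[0.4,0,20,80,0],[0.4,20,65,90,-0.05],[0.4,40,110,90,-0.1],[0.4,60,150,90,-0.15],[0.4,80,189,90,-0.195],[0.4,80,189,90,-0.195]]'; python3 - <<'E'
from station import *;from h import *
for n in("side","top"):
    c=capture(n);pickle.dump(c,open(n+"1.pkl","wb"))
    cv2.imwrite(f"pics/{n}1.png",cv2.resize(c["image"][110:270,270:430] if n=="side" else c["image"][150:270,260:420],None,fx=4,fy=4,interpolation=cv2.INTER_CUBIC)[:600])
print(sense()["tcp_pos"],sense()["ee_rot"][:,1],sense()["time_s"])
E
```

```text
time_s: 5.35
tcp_pos: [0.5253, -0.0946, 0.1472]
ee_rot: [[0.002, -0.163, 0.987], [0.001, 0.987, 0.163], [-1.0, 0.0, 0.002]]
wrist_force: [-0.4, -0.0, -1.5]
gripper_width: 0.6
[ 0.52269682 -0.0973354   0.14671158] [-1.60250372e-01  9.87076205e-01  6.18741785e-04] 5.45
```

View pics/side1.png

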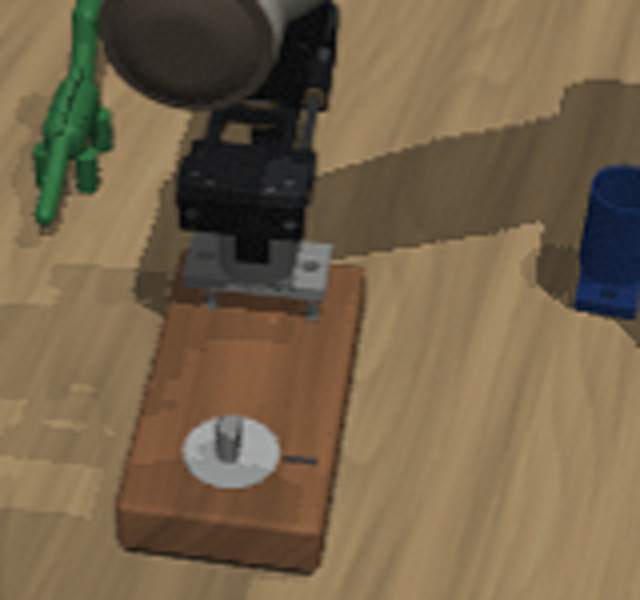

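View pics/top1.png

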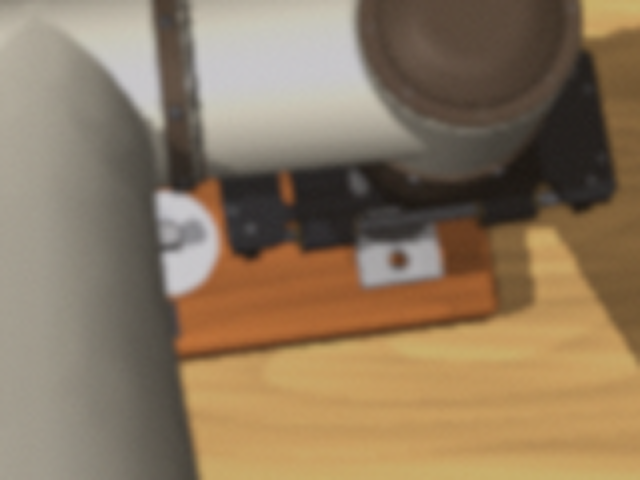

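```bash
python3 - <<'E'
from h import *
s0=pickle.load(open("side0.pkl","rb"));t0=pickle.load(open("top0.pkl","rb"));s=pickle.load(open("side1.pkl","rb"));t=pickle.load(open("top1.pkl","rb"))
R=(.465,.575,-.145,-.055)
A=[ortho(s0,*R,.064,4),ortho(t0,*R,.064,4)]
B=[ortho(s,*R,.0992,4),ortho(t,*R,.0992,4)]
cv2.imwrite("pics/pegs.png",np.hstack(A));cv2.imwrite("pics/foot.png",np.hstack(B))
E
```

```text
(no output)
```

View pics/pegs.png

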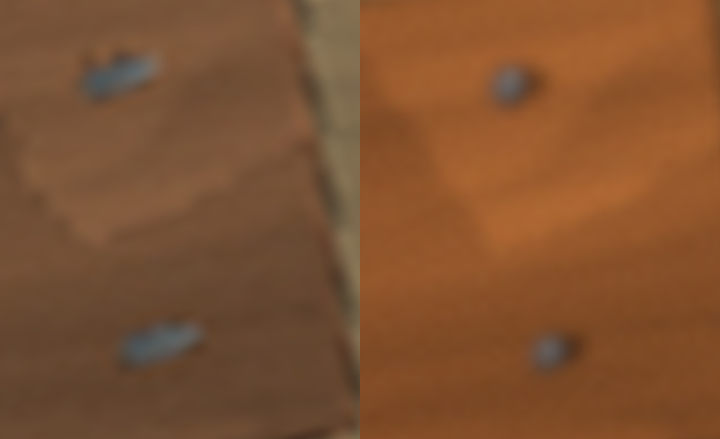

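View pics/foot.png

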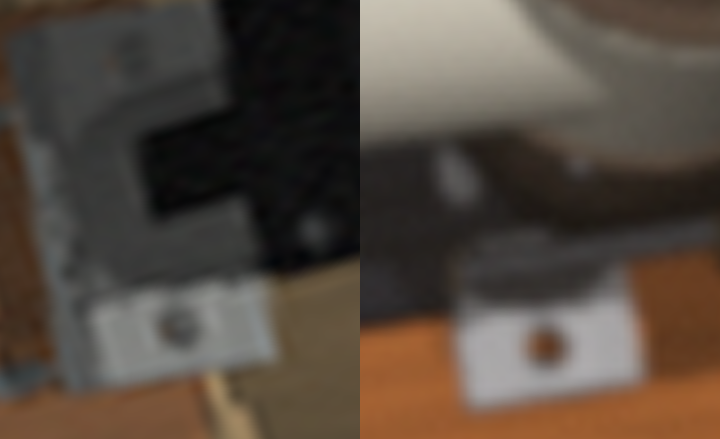

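```bash
python3 - <<'E'
from h import *
from scipy.optimize import least_squares
def pegsil(c,x,y,S=16):
    u0=proj(c,[[x,y,.057]])[0].astype(int)-12
    m=np.zeros((24*S,24*S),np.uint8);a=np.linspace(0,2*np.pi,40)
    P=np.vstack([np.c_[x+r*np.cos(a),y+r*np.sin(a),np.full(40,z)] for r,z in((.004,.05),(.004,.059),(.0024,.064))])
    q=((proj(c,P)-u0+.5)*S).astype(np.int32);cv2.fillConvexPoly(m,cv2.convexHull(q),1)
    M=cv2.moments(m);return np.array([M["m10"],M["m01"]])/M["m00"]/S-.5+u0
for n in("top","side"):
    c=pickle.load(open(n+"0.pkl","rb"));im=c["image"].astype(float)
    sc=im[...,0]-im[...,2]*.5   # bluish vs wood
    out=[]
    for g in([.553,-.094],[.487,-.105]):
        u=proj(c,[[*g,.057]])[0].astype(int);w=sc[u[1]-7:u[1]+8,u[0]-7:u[0]+8];w=w-np.median(w)
        w=np.where(w>.3*w.max(),w,0)
        k,l,st,ce=cv2.connectedComponentsWithStats((w>0).astype(np.uint8));b=1+np.argmax([w[l==i].sum() for i in range(1,k)]);w=w*(l==b)
        yy,xx=np.mgrid[:15,:15];cen=np.array([(w*xx).sum(),(w*yy).sum()])/w.sum()+u-7
        r=least_squares(lambda p:pegsil(c,*p)-cen,g,diff_step=1e-3,x_scale=.01)
        out.append(r.x);print(n,cen,(w>0).sum(),r.x,abs(r.fun).max())
    d=out[0]-out[1];print("seat",(out[0]+out[1])/2,np.hypot(*d),np.degrees(np.arctan2(d[1],d[0])))
E
```

```text
top [353.87508772 188.27087719] 16 [ 0.55530117 -0.09303825] 0.0016651632196840183
top [358.17966903 217.36012608] 17 [ 0.48805932 -0.10312479] 0.0007271220191569228
seat [ 0.52168025 -0.09808152] 0.06799414576041068 8.530981407697503
side [322.48362235 184.24181118] 14 [ 0.55868759 -0.09337337] 0.0019473512658123582
side [347.6303818 187.3525589] 18 [ 0.49117969 -0.10287208] 0.0006908078049434607
seat [ 0.52493364 -0.09812272] 0.06817288546497038 8.009238480966824
```

```bash
python3 - <<'E'
from station import *;from h import *
s=capture("side");q=sense();print(q["tcp_pos"]);t=capture("top");pickle.dump((s,t),open("2.pkl","wb"))
R=(.465,.575,-.145,-.055);z=q["tcp_pos"][2]-.0575+.01
a=np.deg2rad(8.4)
o=[]
for c,(x,y) in((s,(.5249,-.0981)),(t,(.5217,-.0981))):
    im=ortho(c,*R,z,5)
    for k in(-1,1):
        p=(int((-.055-(y+k*.034*np.sin(a)))*5000),int((.575-(x+k*.034*np.cos(a)))*5000));cv2.circle(im,p,27,(0,255,0),1)
    o.append(im)
cv2.imwrite("pics/foot2.png",np.hstack(o)[:600,:800])
E
```

```text
[ 0.52222175 -0.09818847  0.14672082]
```

View pics/foot2.png

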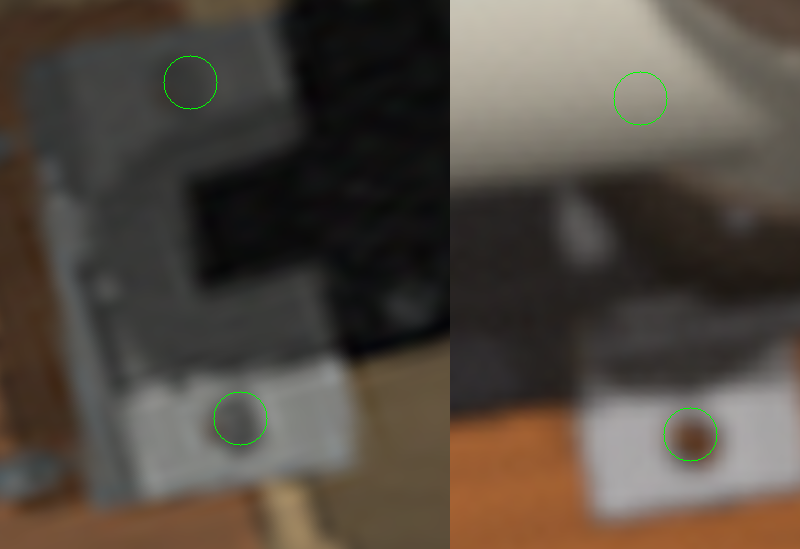

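Both cameras put the foot holes within about 0.7 mm of the peg positions (side hole at (238,421) against the circle at (240,419)). Lowering.

```bash
python3 -m creep '[[0.4,0.3,0.2,-8,0],[0.4,0.3,0.2,-18,0],[0.4,0.3,0.2,-24,0],[0.4,0.3,0.2,-29,0],[0.4,0.3,0.2,-34,0],[0.4,0.3,0.2,-38,0],[0.4,0.3,0.2,-39.5,0],[0.4,0.3,0.2,-39.5,0]]'
```

```text
time_s: 6.35
tcp_pos: [0.5227, -0.0984, 0.1075]
ee_rot: [[-0.0, -0.158, 0.987], [0.001, 0.987, 0.158], [-1.0, 0.001, -0.0]]
wrist_force: [1.2, 1.7, -1.6]
gripper_width: 0.598
```

```bash
python3 -m creep '[[0.4,0,0,-1,0],[0.4,0,0,-1,0],[1,0,0,-1,0],[1,0,0,-1,0],[1,0,0,-1,0],[1,0,0,-1,0],[1,0,0,-1,0],[1,0,0,-1,0]]'; python3 -m creep '[[1,0,0,20,0],[1,0,0,50,0],[1,0,0,90,0],[1,0,30,110,0],[1,-5,70,110,-0.1],[1,-12,115,110,-0.2],[1,-20,160,110,-0.3],[1,-25,200,110,-0.4]]'; python3 - <<'E'
from station import *;from h import *
s=capture("side");t=capture("top")
pickle.dump((s,t),open("3.pkl","wb"))
cv2.imwrite("pics/s3.png",cv2.resize(s["image"][140:340,260:420],None,fx=3,fy=3,interpolation=cv2.INTER_CUBIC));cv2.imwrite("pics/t3.png",cv2.resize(t["image"][150:270,170:420],None,fx=3,fy=3,interpolation=cv2.INTER_CUBIC))
E
```

```text
time_s: 7.15
tcp_pos: [0.5226, -0.0984, 0.1064]
ee_rot: [[-0.001, -0.158, 0.987], [0.0, 0.987, 0.158], [-1.0, 0.001, -0.001]]
wrist_force: [-0.7, 0.4, -0.2]
gripper_width: 0.98
time_s: 7.95
tcp_pos: [0.4969, 0.1033, 0.2166]
ee_rot: [[-0.0, 0.243, 0.97], [0.001, 0.97, -0.243], [-1.0, 0.001, -0.0]]
wrist_force: [1.4, 0.8, -0.5]
gripper_width: 1.003
```

View pics/s3.png

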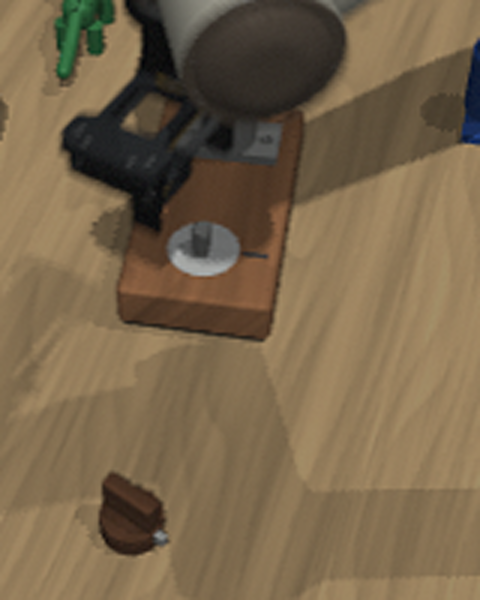

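View pics/t3.png

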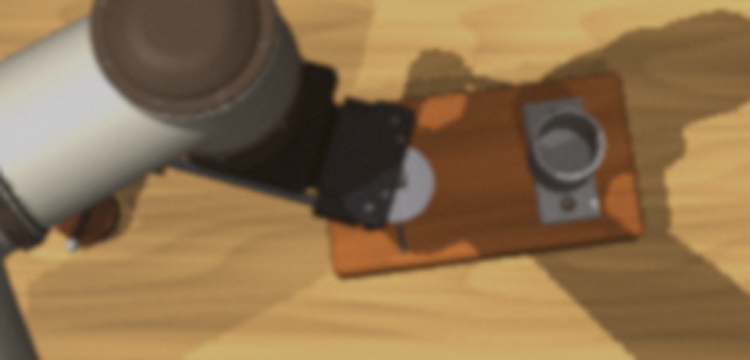

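```bash
python3 - <<'E'
from h import *
s,t=pickle.load(open("3.pkl","rb"))
P=cloud(t);a=(abs(P[...,0]-.522)<.07)&(abs(P[...,1]+.098)<.045)
for z0,z1 in((.053,.07),(.118,.14)):
    m=a&(P[...,2]>z0)&(P[...,2]<z1);print(m.sum(),np.median(P[m],0),P[m][:,2].std(),cv2.minAreaRect(P[m][:,:2].astype(np.float32)))
E
python3 -m creep '[[1,0,20,0,0],[1,-4,50,0,-0.03],[1,-8,85,-15,-0.06],[1,-12,120,-40,-0.09],[1,-16,150,-70,-0.108],[1,-16,167,-97,-0.108],[1,-16,167,-97,-0.108],[1,-16,167,-97,-0.108]]'
python3 - <<'E'
from station import *;from h import *
s=capture("side");t=capture("top");q=sense();print(q["tcp_pos"],q["ee_rot"][:,1])
pickle.dump((s,t),open("4.pkl","wb"))
cv2.imwrite("pics/s4.png",cv2.resize(s["image"][230:350,230:380],None,fx=4,fy=4,interpolation=cv2.INTER_CUBIC));cv2.imwrite("pics/t4.png",cv2.resize(t["image"][170:270,150:290],None,fx=5,fy=5,interpolation=cv2.INTER_CUBIC))
E
```

```text
685 [ 0.51850195 -0.09958019  0.06094893] 0.004361510207801608 ((0.520720362663269, -0.0974133312702179), (0.08805619180202484, 0.13407392799854279), 89.70381927490234)
138 [ 0.52299067 -0.10091836  0.12885813] 0.0038991490541264843 ((0.5203408598899841, -0.09940841794013977), (0.04979360103607178, 0.050738781690597534), 63.541908264160156)
time_s: 8.85
tcp_pos: [0.4814, 0.2717, 0.1193]
ee_rot: [[-0.0, 0.338, 0.941], [-0.0, 0.941, -0.338], [-1.0, -0.0, -0.0]]
wrist_force: [-0.2, 1.0, 0.7]
gripper_width: 1.005
[0.48212785 0.2717942  0.12084654] [0.3391993  0.94070937 0.00311749]
```

View pics/s4.png

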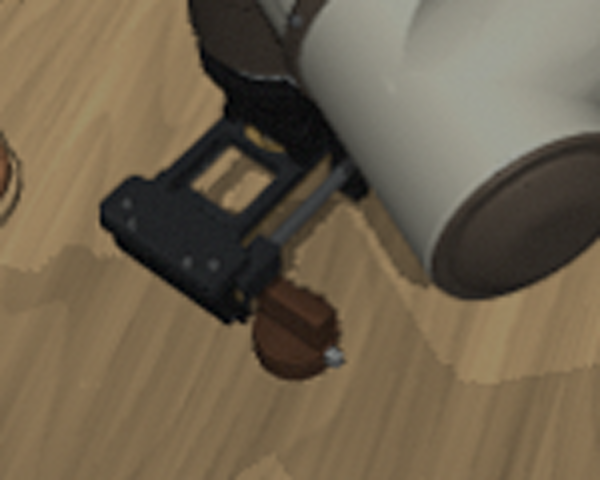

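View pics/t4.png

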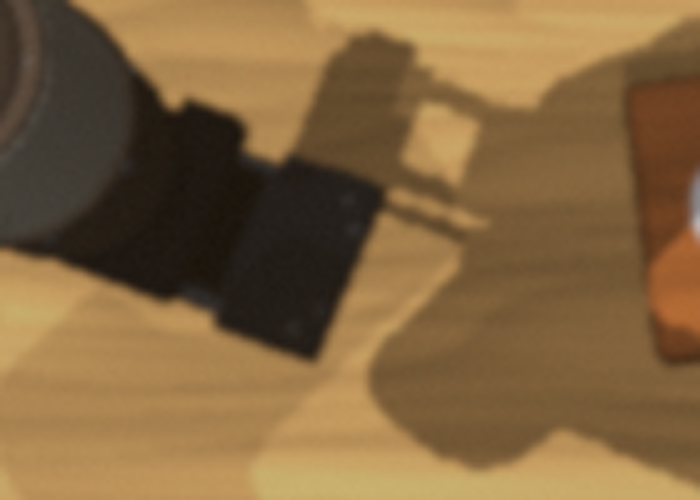

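The jug is seated: foot top at z=0.061, rim at 0.129. The gripper is above the knob, with the bar between the jaws (side crop, knob at (295,325), nib at (333,355)). Descending and gripping.

```bash
python3 -m creep '[[1,-1,-1.5,-15,0],[1,-1,-1.5,-35,0],[1,-1,-1.5,-55,0],[1,-1,-1.5,-70,0],[1,-1,-1.5,-78,0],[1,-1,-1.5,-78,0],[1,-1,-1.5,-78,0],[0.3,-1,-1.5,-78,0]]';python3 -m creep '[[0,0,0,0,0],[0,0,0,0,0],[0,0,0,0,0],[0,0,0,0,0],[0,0,0,0,0],[0,0,0,0,0],[0,0,0,0,0],[0,0,0,0,0]]'
```

```text
time_s: 9.75
tcp_pos: [0.4818, 0.2707, 0.0441]
ee_rot: [[0.004, 0.339, 0.941], [0.004, 0.941, -0.339], [-1.0, 0.005, 0.002]]
wrist_force: [0.3, 0.1, -0.1]
gripper_width: 0.963
time_s: 10.55
tcp_pos: [0.4818, 0.2707, 0.044]
ee_rot: [[0.004, 0.339, 0.941], [0.004, 0.941, -0.339], [-1.0, 0.005, 0.002]]
wrist_force: [0.0, -0.2, 0.6]
gripper_width: 0.264
```

```bash
python3 -m creep '[[0,0,0,0,0],[0,0,0,0,0],[0,0,0,0,0],[0,0,0,0,0],[0,0,0,0,0],[0,0,0,0,0],[0,0,0,0,0],[0,0,0,0,0]]'
```

```text
time_s: 11.35
tcp_pos: [0.4818, 0.2707, 0.044]
ee_rot: [[0.004, 0.339, 0.941], [0.004, 0.941, -0.339], [-1.0, 0.005, 0.002]]
wrist_force: [-0.2, -0.0, -0.7]
gripper_width: 0.158
```

```bash
python3 -m creep '[[0,0,0,20,0],[0,0,0,55,0],[0,0,-10,90,0.05],[0,5,-50,100,0.15],[0,10,-95,100,0.27],[0,15,-140,100,0.38],[0,19,-185,100,0.47],[0,22,-225,100,0.494]]';python3 -m creep '[[0,0,-5,0,0],[0,0,-11,0,0],[0,0,-16,0,0],[0,0,-16,0,0],[0,0,-16,0,0],[0,0,-16,0,0],[0,0,-16,0,0],[0,0,-16,0,0]]'
python3 - <<'E'
from station import *;from h import *
s=capture("side");q=sense();t=capture("top");print(q["tcp_pos"],q["ee_rot"][:,1],q["gripper_width"])
pickle.dump((s,t,q),open("5.pkl","wb"))
cv2.imwrite("pics/s5.png",cv2.resize(s["image"][150:270,260:400],None,fx=5,fy=5,interpolation=cv2.INTER_CUBIC));cv2.imwrite("pics/t5.png",cv2.resize(t["image"][150:270,240:400],None,fx=5,fy=5,interpolation=cv2.INTER_CUBIC))
E
```

```text
time_s: 12.15
tcp_pos: [0.5035, 0.0438, 0.144]
ee_rot: [[0.001, -0.149, 0.989], [0.006, 0.989, 0.149], [-1.0, 0.005, 0.002]]
wrist_force: [0.9, 0.1, 0.7]
gripper_width: 0.159
time_s: 12.95
tcp_pos: [0.5035, 0.0282, 0.144]
ee_rot: [[0.001, -0.15, 0.989], [0.006, 0.989, 0.15], [-1.0, 0.005, 0.002]]
wrist_force: [-0.4, 1.1, -1.0]
gripper_width: 0.158
[0.50346244 0.02810934 0.14401531] [-0.14970968  0.98871527  0.00539646] 0.16044962815425043
```

View pics/s5.png

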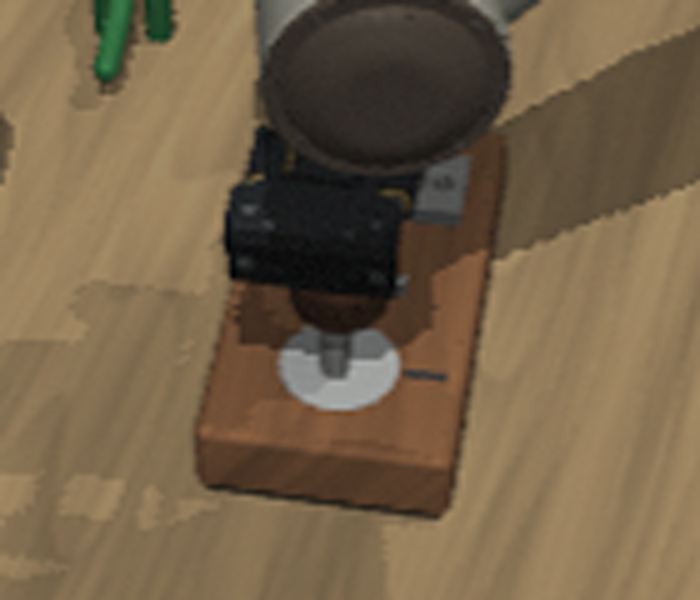

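View pics/t5.png

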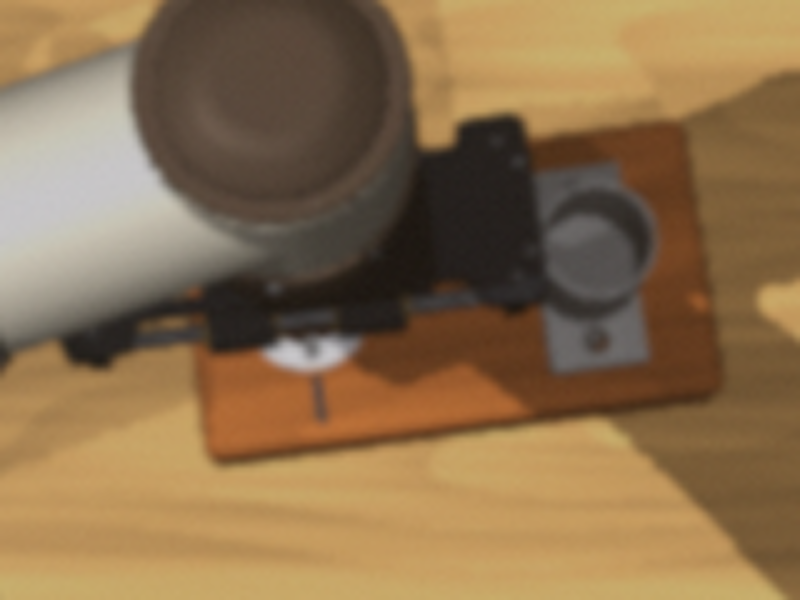

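```bash
python3 - <<'E'
from h import *
s,t,q=pickle.load(open("5.pkl","rb"))
im=cv2.resize(s["image"][170:250,290:360],None,fx=8,fy=8,interpolation=cv2.INTER_CUBIC)
a=np.linspace(0,2*np.pi,80);A=np.deg2rad(8.5)
def dr(P,col):
    u=((proj(s,P)-[290,170]+.5)*8).astype(np.int32);cv2.polylines(im,[u],False,col,1)
cx,cy=.5061,.0275
for z in(.1,.12):dr(np.c_[cx+.0245*np.cos(a),cy+.0245*np.sin(a),0*a+z],(0,255,0))
dr(np.c_[cx+.010*np.cos(a),cy+.010*np.sin(a),0*a+.076-.003],(0,255,255))
dr(np.c_[cx+.03*np.cos(a),cy+.03*np.sin(a),0*a+.05],(255,255,0))
n=np.array([[-.0245,0],[-.032,0]])@np.array([[np.cos(A),np.sin(A)],[-np.sin(A),np.cos(A)]])
dr(np.c_[n+[cx,cy],[.11,.11]],(0,0,255))
cv2.imwrite("pics/ov.png",im[:600])
E
```

```text
(no output)
```

View pics/ov.png

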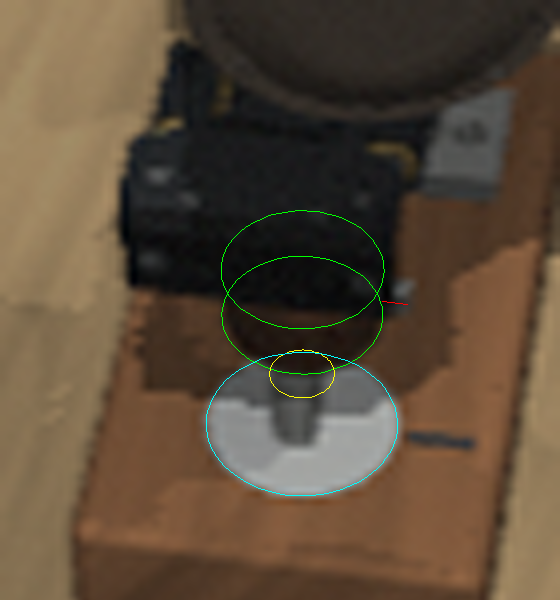

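```bash
python3 - <<'E'
from h import *
s,t,q=pickle.load(open("5.pkl","rb"))
im=s["image"][195:232,305:350].astype(float)
im=np.clip((im/160)**.6*255,0,255).astype(np.uint8)
im=cv2.resize(im,None,fx=16,fy=16,interpolation=cv2.INTER_CUBIC)
a=np.linspace(0,2*np.pi,80)
cx,cy=.5061,.0275
for z in(.1,):
    u=((proj(s,np.c_[cx+.0245*np.cos(a),cy+.0245*np.sin(a),0*a+z])-[305,195]+.5)*16).astype(np.int32);cv2.polylines(im,[u],False,(0,255,0),1)
cv2.imwrite("pics/ov2.png",im)
E
```

```text
(no output)
```

View pics/ov2.png

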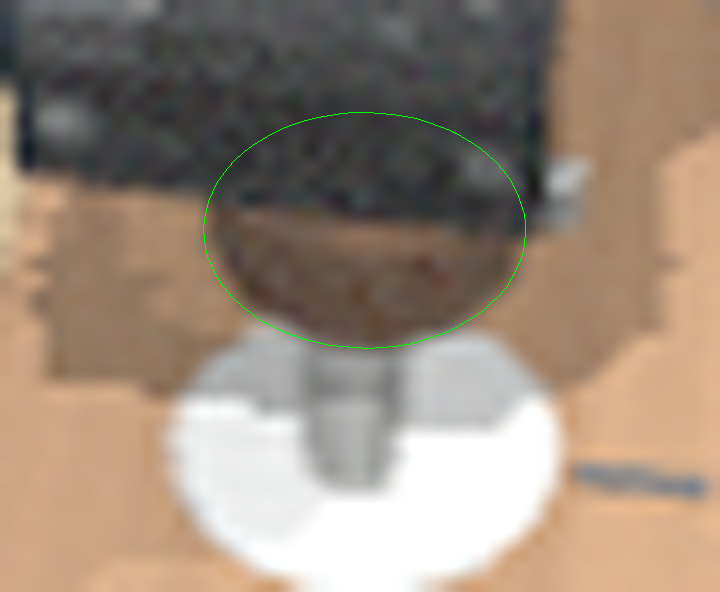

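The overlay puts the knob within about 1 mm of the shaft axis, with the nib side over the flat. Lowering in stages while watching the force.

```bash
python3 -m creep '[[0,0.4,-0.2,-8,0],[0,0.4,-0.2,-16,0],[0,0.4,-0.2,-21,0],[0,0.4,-0.2,-24,0],[0,0.4,-0.2,-27,0],[0,0.4,-0.2,-29,0],[0,0.4,-0.2,-31,0],[0,0.4,-0.2,-31,0]]'
```

```text
time_s: 13.85
tcp_pos: [0.5038, 0.0278, 0.1129]
ee_rot: [[0.001, -0.149, 0.989], [0.006, 0.989, 0.149], [-1.0, 0.005, 0.002]]
wrist_force: [0.5, 0.3, 0.3]
gripper_width: 0.159
```

```bash
python3 -m creep '[[0,0,0,-2,0],[0,0,0,-4,0],[0,0,0,-6,0],[0,0,0,-7,0],[0,0,0,-8,0],[0,0,0,-8,0],[0,0,0,-8,0],[0,0,0,-8,0]]'
```

```text
time_s: 14.65
tcp_pos: [0.5037, 0.0277, 0.1051]
ee_rot: [[0.001, -0.15, 0.989], [0.006, 0.989, 0.15], [-1.0, 0.005, 0.002]]
wrist_force: [-2.7, 0.4, 3.4]
gripper_width: 0.154
```

```bash
python3 -m creep '[[0,0,0,-1,0],[0,0,0,-2,0],[0,0,0,-3,0],[0,0,0,-4,0],[0,0,0,-5,0],[0,0,0,-6,0],[0,0,0,-7,0],[0,0,0,-7,0]]'
python3 - <<'E'
from station import *;from h import *
s=capture("side");q=sense();t=capture("top");print(q["tcp_pos"],q["wrist_force"])
pickle.dump((s,t,q),open("6.pkl","wb"))
cv2.imwrite("pics/s6.png",cv2.resize(s["image"][150:270,260:400],None,fx=5,fy=5,interpolation=cv2.INTER_CUBIC))
P=cloud(t);a=(abs(P[...,0]-.522)<.07)&(abs(P[...,1]+.098)<.045)
for z0,z1 in((.053,.07),(.118,.14)):
    m=a&(P[...,2]>z0)&(P[...,2]<z1);print(m.sum(),np.median(P[m],0),P[m][:,2].std(),cv2.minAreaRect(P[m][:,:2].astype(np.float32)))
E
```

```text
time_s: 15.45
tcp_pos: [0.5037, 0.0277, 0.0985]
ee_rot: [[0.001, -0.15, 0.989], [0.005, 0.989, 0.15], [-1.0, 0.005, 0.002]]
wrist_force: [-3.5, 0.3, 9.0]
gripper_width: 0.155
[0.50370432 0.0277575  0.09855996] [-3.53324328  0.28608225  8.90130754]
635 [ 0.51720797 -0.10161107  0.06131573] 0.004241230493036985 ((0.5231106877326965, -0.09808668494224548), (0.13296858966350555, 0.08688683062791824), 0.4733971357345581)
141 [ 0.52209148 -0.09923451  0.12937063] 0.003976376679634851 ((0.5205341577529907, -0.09925616532564163), (0.04994950070977211, 0.05049243941903114), 68.59246826171875)
```

View pics/s6.png

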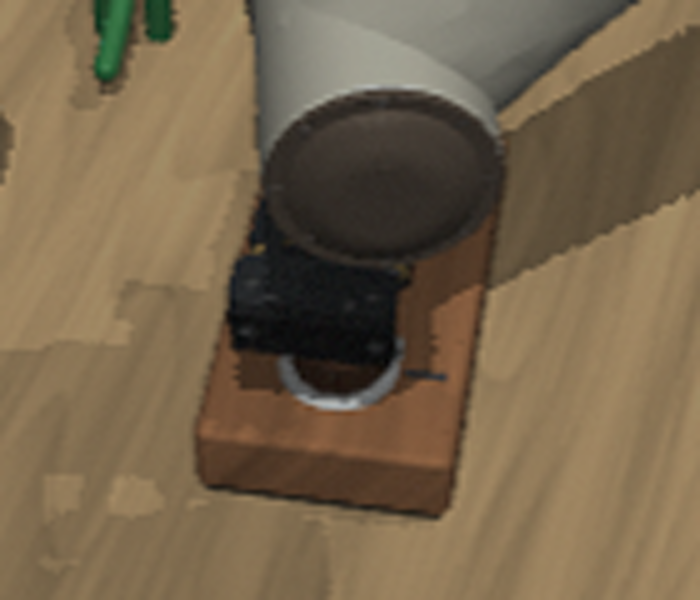

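Force is 9 N and the knob is low in the disc, so the shaft is near the stop (roughly 6.7–7.5 mm). I'll press slightly more, then hand in.

```bash
python3 -m creep '[[0,0,0,-0.5,0],[0,0,0,-1,0],[0,0,0,-1,0],[0,0,0,-1,0],[0,0,0,-1,0],[0,0,0,-1,0],[0,0,0,-1,0],[0,0,0,-1,0]]'
```

```text
time_s: 16.35
tcp_pos: [0.5037, 0.0277, 0.0982]
ee_rot: [[0.001, -0.15, 0.989], [0.005, 0.989, 0.15], [-1.0, 0.005, 0.002]]
wrist_force: [-3.4, 1.5, 8.2]
gripper_width: 0.157
```

```bash
python3 - <<'E'
from station import *
q=sense();print(q["tcp_pos"],q["wrist_force"],q["gripper_width"]);print(finish_job())
E
```

```text
[0.50369318 0.02773584 0.09819574] [-3.41040225  1.45203274  8.17566287] 0.1573887226789696
the job is handed in; nothing more can be done
None
```

The job is handed in at 16.4 s of the 64 s allowed. The toy blender is assembled and the knob is still gripped and pressed. No verdict was reported.

- **Jug:** I chose the steel jug, not the blue look-alike, and set it on the base over both pegs. After letting go, the top camera's depth put the foot top at 0.061 m and the rim at 0.129 m, so it sits flat. It still read the same after the knob was pressed.
- **Knob:** I turned it to 8.6° yaw; the base measures about 8.5°. It slid over the first 7 mm of the shaft with no resistance, and pressing it down brought the push to 8–9 N. The height reading gives about 7.8 mm of the 8 mm travel. The jaws read about 13.7 mm on the 14 mm bar, so it is still held.
- **Disagreements:**
  - The two cameras differ by about 3 mm in x, so I aligned parts within each camera's own view.
  - The last millimetre of push moved the tool only 0.35 mm, with the force at 8.2 N, a little under the stated 10 N at the stop. I take that as the stop.
  - There is a side force of 3.4 N at the wrist, so the knob is probably bearing lightly against the shaft.
- **Other toys:** I kept the arm away from the far row but did not measure those toys again at the end.

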